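Thread a probe through the two bushings of a swing-in probe arm and hold it for clamping

ROBOT

A 7-joint arm with a two-finger parallel gripper is mounted at the origin on a cart in front of the work surface, level with it; the furniture and walls round the work are solid. World frame = base frame: x ahead of the robot, y to its left, z up, the work surface at z = 0. Lengths are in m, angles in rad, forces in N, time in s.
With the tool pointing down it reaches from about 0.35 to 0.9 m from the base axis. Payload 7.2 kg.
Tool frame: the origin (TCP) lies at the very end of the fingers, on their centre line; the grasp point (between the pads) lies 19 mm behind it; z points along the fingers, y is the line along which they close (so a half turn about z gives the same grasp; the last joint's range is limited). The gripper opens to 85 mm and grips with 20 to 120 N. Pads are 22 mm wide; open, the fingers measure 114 mm over their backs; the gripper's body (76 mm by 85 mm) begins 54 mm behind the grasp point. The pads swing forward as they close: fully open they stand 13 mm farther back than shut.
Start: joints at [1.231, 0.411, -0.013, 1.596, 0.006, 1.134, -0.082], TCP at [0.168, -0.602, 0.231] pointing down, gripper open.
Joint ranges: [-2.95, 2.95], [-0.29, 1.99], [-1.47, 1.44], [0.14, 2.54], [-1.03, 4.17], [0.13, 1.85], [-2.86, 2.86]. Speed limits (rad/s): [2.39, 2.39, 3.01, 3.01, 3.14, 3.14, 3.14].

INTERFACE

Orientations are given as a rotation vector (axis times angle).
In Python, from cell import robot gives the robot as it stands.
- The arm moves only by the shell command python3 -m inch [OPENING], which reads ROWS from standard input. ROWS is a JSON object with one list for each field, all of the same length, 1 to 10, a row being the entries at one place: tx, ty, tz (the shift in parts of the range, where 1.0 means 20 cm), yaw (a turn about the tool's z in normalised numbers (1 is 2 pi rad)); each row shifts and turns the commanded pose from where the row before left it, along the tool's axes as they then stand; what a row does not reach is not made up. A row lasts 1/12 s, in which the tool goes at most 0.0417 m and 0.125 rad, less where a joint would pass 70% of its speed; a pose out of reach is approached as far as the arm can. OPENING is the opening from 0.0 (shut) to 1.0 (fully open), set as the command begins (- or left out keeps the last). The fingers move at their own pace and stop on an object; the grip force is fixed at half the most. Time passes only in rows, so rows that do not move let the fingers close. It prints the time, the measured TCP pose, the force, the opening and the grip force at its end. Input that does not fit is refused with a message, and nothing moves.
- robot.observe(): the state, without advancing time (a new reading comes with each control period).
- robot.snapshot(name): name is "scene" or "top"; returns a dict with "pixels" (420x560x3 uint8, red, green, blue), "fovy" (degrees; the focal length in pixels is half the picture's height over the tangent of half this angle, whatever the lens; pixels are square), "cx", "cy" (the principal point, pixels), "k1" (the pictures are not rectified: a ray, as slopes to the right and down, at radius r is drawn at 1 + k1 r^2 times it, then the intrinsics apply), "R" (3x3) and "t" (3): a world point X has camera coordinates R X + t. Camera axes: x right, y down, z forward; pixel columns grow to the right and rows downward; lengths in m; the calibration is good to about 2 mm. A picture is of the moment at which its call begins. There is no depth.
- robot.job_done(): hands the job in; it is judged then, once.
The state is a dict: "t": time; "q": joint angles; "joint_velocities": joint speeds; "joint_torque": joint torques, N m; "eef_pos": TCP position; "tcp_rot": TCP orientation; "ft_force": force on the tool from outside, world axes, zero at the start; "ft_torque": the same for the moment, N m; "width": opening from 0.0 (shut) to 1.0 (fully open); "finger_force": force on a finger pad.
Only numpy, scipy, OpenCV 4.12 (cv2) and the standard library are available. Lean on these libraries where they do the work, as an engineer would, in place of code of your own. Each camera call takes 0.05 s, during which the arm holds its last target. There are 200 camera calls.

TASK

Set up the probe stand for a measurement: swing its probe arm in over the beaker until it meets its stop, then lift the long probe out of the white storage block and thread it from above down through the arm's two bushings, the upper and then the lower, until its tip hangs about half-way down inside the beaker. Finish still holding the probe there by its head, upright, with the head off the upper bushing and the tip not touching the beaker, so that I can tighten the lock screws. Do not shift the beaker, and leave the short probe, the hex driver and the covered dish where they are.

Things in the scene. Friction and masses are not known exactly. Their poses are not given: they have to be found in the camera images.
- probe_stand: fixed probe stand: white base plate 185 x 120 x 8 mm on the bench; the beaker stands on it, a steel column rises from it. Origin on the bench under the beaker's place, z up; column axis 90 mm from it along the stand's +x, its black cap 28 mm wide with the top at z = 0.171 m. With the arm in, both bushings stand plumb over this origin.
- probe_arm (a joint): hinge of the grey arm round the column, rad: 0 = in, at its stop; grows as it swings out clockwise seen from above (to the stand's +y); at most 1.5. Friction 0.12 N m holds it where left. A sleeve 33 mm wide (z 0.084 to 0.160) carries two bars 14 mm wide, upper z 0.144 to 0.158, lower z 0.087 to 0.099, each ending in an eye 34 mm wide with a bushing and a lock screw that sticks out 15 mm ahead.
- upper_bushing (a point): centre of the mouth of the upper bushing, on its upright axis, at the top of its flared brass collar (z = 0.165 m). Bore 15 mm through; the mouth widens to about 20 mm over the top 6 mm; the bushing is 22 mm long downward from here. Turns with the arm: +x points from the eye to the column, z up.
- lower_bushing (a point): centre of the mouth of the lower bushing, on the same axis 59 mm below the upper one (z = 0.106 m). Bore 15 mm, the same flared collar, 20 mm long downward. Axes as the upper one.
- upper_bar_mid (a point): point on the top face of the upper bar, on its centre line, half-way (45 mm) between the column's axis and the bushings' axis; z = 0.158 m. Here the bar, 14 mm wide, can be pushed from the side or gripped from above. Axes as the bushings' (+x to the column).
- beaker: clear glass beaker, 63 mm outside diameter (67 mm at the rim), 68 mm high, wall 2.5 mm, floor 4 mm thick, loose, 0.09 kg, standing in the ring on the stand's base plate (underside z = 0.008, rim z = 0.076, 10 mm under the lower bushing). Origin at the centre of its underside, z up.
- storage_block: fixed white block, 120 x 54 mm, 50 mm high (foot flange 132 x 66 mm), with three upright blind holes in a row along its x axis, 40 mm apart, 14 mm wide, whose floors are at z = 0.006. Origin under its centre on the bench. The two probes stand in two of the holes, one hole is empty.
- long_probe: the long probe: upright steel rod 12 mm in diameter, 140 mm long, tapering to 6 mm over the lowest 9 mm; on top a ribbed black head 18 mm in diameter, 32 mm tall (too wide for the bushings) with a steel plug 12 mm wide, 8 mm tall; about 0.1 kg. Origin at the centre of its lower tip, z towards the head. Stands in the block with its tip at z = 0.006, head from z = 0.146 to 0.178.
- long_probe_tip (a point): lower tip of the long probe (the body's origin).
- long_probe_head (a point): on the long probe's axis, at the underside of its black head, 140 mm above the tip; z towards the head.
- short_probe: the short probe, to be left: clear rod 12 mm in diameter and 85 mm long with a black head 20 mm in diameter and 26 mm tall and a steel plug; standing in the storage block. Origin at its lower tip.
- hex_driver: bystander: hex driver with a red handle, 147 mm long, lying on the bench.
- dish: bystander: round covered culture dish, 58 mm across, 14 mm high, on the bench.

How it is judged:
On the way, in this order (a step that is already met when the one before it is completed fails the run):
1. the probe arm is swung in against its stop (within 0.06 rad) (value of joint probe_arm below 0.06 rad), for 0.1 s.
2. the long probe's tip is in the upper bushing, not yet through the lower (horizontal distance between long_probe_tip and upper_bushing below 0.008 m and height (world z) of long_probe_tip between 0.09 and 0.155 m), for 0.04 s.
3. the tip has come out under the lower bushing (horizontal distance between long_probe_tip and lower_bushing below 0.008 m and height (world z) of long_probe_tip below 0.08 m), for 0.1 s.
At the end, for the whole second after the job is handed in: Arm within 0.08 rad of its stop; long probe held in the fingers, at rest, upright within 0.09 rad and 6 mm of both bushings' axis, tip at z 30 to 58 mm, off the beaker, under 12 N on the arm; beaker upright within 10 mm of its place (value of joint probe_arm below 0.08 rad and horizontal distance between long_probe_tip and lower_bushing below 0.006 m and horizontal distance between long_probe_head and upper_bushing below 0.006 m and angle between long_probe_tip's own z axis and vertical below 0.09 rad and height (world z) of long_probe_tip between 0.03 and 0.058 m and contact force between long_probe and the fingers above 3 N and contact force between long_probe and beaker below 0.3 N and contact force between long_probe and probe_stand below 12 N and linear speed of long_probe below 0.02 m/s and horizontal distance between beaker and probe_stand below 0.01 m and angle between beaker's own z axis and vertical below 0.05 rad); the arm keeps its last pose, push and grip.
It fails at once if the beaker is knocked over or shoved (over 10 mm) (distance of beaker from where it was at the start of the episode above 0.01 m or angle between beaker's own z axis and vertical above 0.2 rad).
It fails at once if the short probe is moved (over 15 mm) or taken out (distance of short_probe from where it was at the start of the episode above 0.015 m).
It fails at once if the hex driver or the dish is shoved (over 20 mm) (distance of any of hex_driver, dish from where it was at the start of the episode above 0.02 m).
It also fails if it takes over 58 s, if anything falls off the work surface, if the arm or the gripper's body presses on something with over 40 N, if the wrist force passes 120 N, or if a joint passes its speed limit or range.

## Working session

There is one attempt and no reset: what is moved stays moved. The work goes in short steps, Python scripts to look and compute and a shell command to move; the robot and the scene stay as the last step left them, time stands still between calls to the robot, and variables do not carry over. Pictures are saved under pics/ and viewed, at most 10 in all, crops included, and the job is handed in when it is done.

```bash
ls; mkdir -p pics; cat > h.py <<'E'
import numpy as np, cv2, pickle
from cell import robot
def snap(n,f):
    s=robot.snapshot(n); cv2.imwrite('pics/%s.png'%f, s['pixels'][:,:,::-1]); pickle.dump(s,open('pics/%s.pkl'%f,'wb')); return s
def load(f): return pickle.load(open('pics/%s.pkl'%f,'rb'))
def K(s):
    f=210/np.tan(np.radians(s['fovy'])/2); return np.array([[f,0,s['cx']],[0,f,s['cy']],[0,0,1.]]), np.array([s['k1'],0,0,0.])
def ray(s,p):
    k,d=K(s); u=cv2.undistortPoints(np.array([[p]],float),k,d)[0,0]
    R=np.array(s['R']); return -R.T@np.array(s['t']), R.T@np.array([u[0],u[1],1])
def onz(s,p,z):
    c,r=ray(s,p); return c+r*(z-c[2])/r[2]
def tri(s1,p1,s2,p2):
    c,r=ray(s1,p1); d,q=ray(s2,p2); r/=np.linalg.norm(r); q/=np.linalg.norm(q)
    a=np.linalg.lstsq(np.c_[r,-q],d-c,rcond=None)[0]; A=c+a[0]*r; B=d+a[1]*q
    return (A+B)/2, np.linalg.norm(A-B)
def proj(s,X):
    k,d=K(s); return cv2.projectPoints(np.array(X,float).reshape(-1,1,3),cv2.Rodrigues(np.array(s['R']))[0],np.array(s['t'],float),k,d)[0][:,0]
E
python3 - <<'E'
from h import *
for n in('scene','top'):
    s=snap(n,n+'0'); print(n,s['fovy'],s['k1'],-np.array(s['R']).T@s['t'],np.array(s['R'])[2])
o=robot.observe(); print(o['eef_pos'],o['tcp_rot'],o['width'])
E
```

```text
pics
scene 42.788330530354195 0.02340515723146822 [-0.00523088 -0.51098553  0.54890544] [ 0.57127877  0.70035291 -0.42795604]
top 51.09867406102397 -0.103524893621377 [0.5396542  0.21371454 1.0363422 ] [ 0.06127589 -0.01793849 -0.99795966]
[ 0.16762144 -0.6016446   0.23054935] [-3.11122938e+00 -4.25494912e-01  4.91036248e-04] 1.0017222534009629
```

View pics/scene0.png

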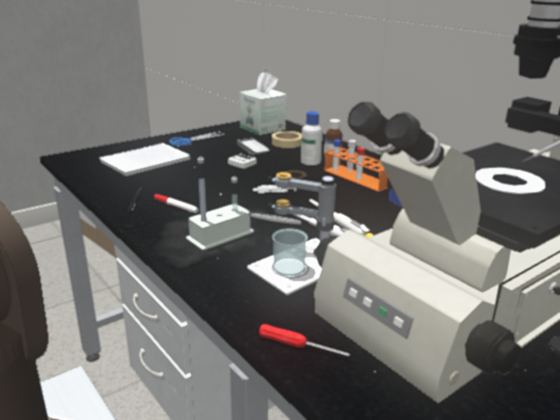

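View pics/top0.png

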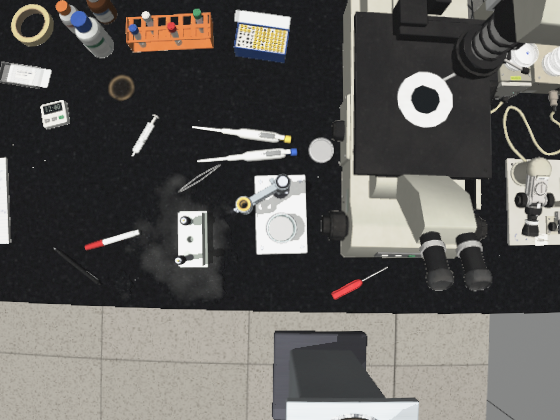

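The scene view shows the long probe's head at about (201,165), the short probe at (235,182), the column cap at (327,182) and the eye at (284,178). In the top view the heads are at about (184,220) and (180,260), the eye at (243,204), the cap at (282,182) and the beaker at (281,229). I'll enlarge both views.

```bash
python3 - <<'E'
from h import *
a=cv2.imread('pics/scene0.png')[145:295,170:350]; cv2.imwrite('pics/sc.png',cv2.resize(a,None,fx=4,fy=4,interpolation=cv2.INTER_CUBIC))
a=cv2.imread('pics/top0.png')[165:275,165:315]; cv2.imwrite('pics/tc.png',cv2.resize(a,None,fx=5,fy=5,interpolation=cv2.INTER_CUBIC))
E
```

```text
(no output)
```

View pics/sc.png

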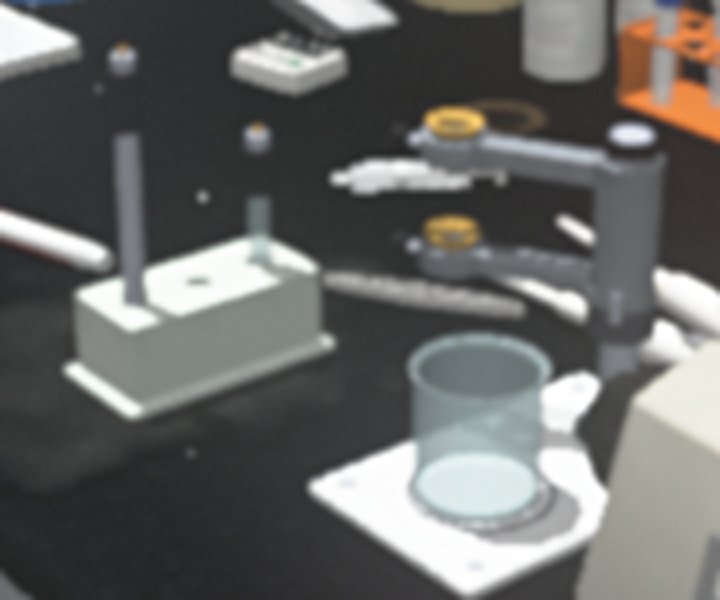

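View pics/tc.png

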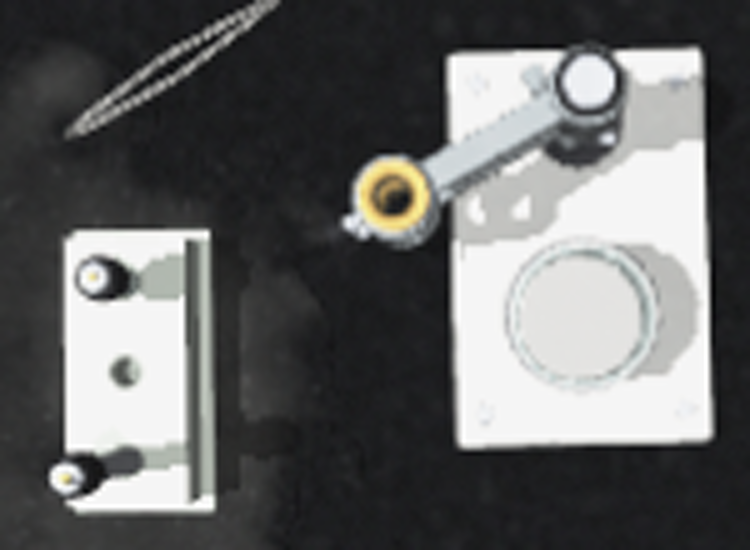

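Scene crop: long plug (122,50), short plug (257,128), upper bushing (455,123), lower (452,233), cap (632,133), empty hole (199,281), rim (480,368). Top crop: long plug (67,479), short plug (95,277), bushing (393,196), cap (588,82), empty hole (125,371), rim (582,315). Next I triangulate these points.

```bash
python3 - <<'E'
from h import *
S,T=load('scene0'),load('top0')
cs=lambda p:((p[0]+.5)/4-.5+170,(p[1]+.5)/4-.5+145)
ct=lambda p:((p[0]+.5)/5-.5+165,(p[1]+.5)/5-.5+165)
D=dict(longplug=((122,50),(67,479),.186),short=((257,128),(95,277),.125),ub=((455,123),(393,196),.165),cap=((632,133),(588,82),.171),hole=((199,281),(125,371),.05),rim=((480,368),(582,315),.076))
for n,(a,b,z) in D.items():
    X,e=tri(S,cs(a),T,ct(b)); print(n,X.round(4),round(e,4),'top@z',onz(T,ct(b),z).round(4),'scene@z',onz(S,cs(a),z).round(4))
print('lb',onz(S,cs((452,233)),.106).round(4))
# base plate corners top z=.008, block top corners
for c in[(447,50),(702,48),(713,440),(459,447)]: print('plate',onz(T,ct(c),.008).round(4))
for c in[(66,232),(186,237),(191,500),(67,505)]: print('block',onz(T,ct(c),.05).round(4))
print('driver',onz(T,(345,290),.015),onz(T,(387,268),.005),'dish',onz(T,(320,150),.014))
E
```

```text
longplug [0.4875 0.3849 0.1898] 0.0003 top@z [0.4874 0.3856 0.186 ] scene@z [0.4926 0.3946 0.186 ]
short [0.5673 0.3884 0.1294] 0.0002 top@z [0.5675 0.3892 0.125 ] scene@z [0.5733 0.398  0.125 ]
ub [0.602  0.2637 0.1647] 0.0009 top@z [0.6016 0.264  0.165 ] scene@z [0.6019 0.2628 0.165 ]
cap [0.6489 0.1873 0.1736] 0.0018 top@z [0.6486 0.1878 0.171 ] scene@z [0.6544 0.1918 0.171 ]
hole [0.5283 0.3884 0.0504] 0.0005 top@z [0.5281 0.3886 0.05  ] scene@z [0.5289 0.389  0.05  ]
rim [0.5583 0.1849 0.0759] 0.0007 top@z [0.558  0.1851 0.076 ] scene@z [0.5585 0.1846 0.076 ]
lb [0.6012 0.2626 0.106 ]
plate [0.6825 0.2497 0.008 ]
plate [0.6868 0.1294 0.008 ]
plate [0.5024 0.1204 0.008 ]
plate [0.4963 0.2389 0.008 ]
block [0.5897 0.4175 0.05  ]
block [0.5889 0.3632 0.05  ]
block [0.4713 0.3571 0.05  ]
block [0.4674 0.4127 0.05  ]
driver [0.41778772 0.03086015 0.015     ] [ 0.46992793 -0.07017743  0.005     ] dish [0.74459059 0.09551826 0.014     ]
```

```bash
cat >> h.py <<'E'
from scipy.spatial.transform import Rotation as Rt
def tool(): 
    o=robot.observe(); return np.array(o['eef_pos']),Rt.from_rotvec(o['tcp_rot']).as_matrix()
def go(X,dyaw=0):
    "tool-axes displacement to world X (before any turn)"
    p,R=tool(); d=R.T@(np.array(X)-p); print('pos',p.round(4),'tool x',R[:,0].round(3),'z',R[:,2].round(3),'-> d',d.round(4),'dist',np.linalg.norm(d).round(3)); return d
E
python3 - <<'E'
from h import *
S,T=load('scene0'),load('top0')
for a,b in [((367,118),(438,280)),((402,132),(473,284)),((470,235),(440,235))]: print(tri(S,a,T,b))
for X in [(.35,-.25,.26),(.42,0,.26),(.66,.31,.26)]: go(X)
for b in[(324,225),(344,250),(430,255)]: print(onz(T,b,.15))
print(robot.observe()['q'])
E
```

```text
(array([ 0.48015136, -0.05345954,  0.37026498]), np.float64(0.00819365084521986))
(array([ 0.47504324, -0.11335484,  0.36744265]), np.float64(0.011646218318282837))
(array([ 0.56704489, -0.14282469,  0.21140476]), np.float64(0.06152546107890209))
pos [ 0.1676 -0.6016  0.2305] tool x [ 0.963  0.269 -0.   ] z [-0.     0.001 -1.   ] -> d [ 0.2701 -0.2898 -0.0291] dist 0.397
pos [ 0.1676 -0.6016  0.2305] tool x [ 0.963  0.269 -0.   ] z [-0.     0.001 -1.   ] -> d [ 0.4046 -0.5118 -0.0288] dist 0.653
pos [ 0.1676 -0.6016  0.2305] tool x [ 0.963  0.269 -0.   ] z [-0.     0.001 -1.   ] -> d [ 0.7191 -0.746  -0.0285] dist 1.037
[0.56403268 0.10035899 0.15      ]
[0.51445275 0.05868754 0.15      ]
[ 0.50767549 -0.11997218  0.15      ]
[ 1.23080487  0.41180846 -0.01270405  1.59694814  0.00561682  1.13430862
 -0.08217977]
```

The rows are not in the units I measure in: shifts go in shares of 20 cm and turns go in shares of 2 pi rad. I convert before sending: -0.01 m is -0.05, -0.125 rad is -0.0199.

```bash
echo '{"tx": [0, 0, 0, 0, 0, 0, 0, 0, 0, 0], "ty": [0, 0, 0, 0, 0, 0, 0, 0, 0, 0], "tz": [-0.05, -0.05, -0.05, 0, 0, 0, 0, 0, 0, 0], "yaw": [-0.0199, -0.0199, -0.0199, -0.0199, -0.0199, -0.0199, -0.0199, -0.0199, -0.0199, -0.0199]}' | python3 -m inch 0.0
python3 - <<'E'
from h import *
print(robot.observe()['q'].round(2))
for X in [(.29,-.26,.26),(.36,-.02,.26),(.38,.12,.26),(.665,.262,.26)]: go(X)
E
```

```text
t: 0.93
eef_pos: [0.1677, -0.6018, 0.2608]
tcp_rot: [-2.268, -2.173, -0.001]
ft_force: [0.2, -0.3, -0.6]
width: 0.001
finger_force: 0.0
[ 1.41  0.4  -0.25  1.54  0.11  1.21  1.09]
pos [ 0.1677 -0.6018  0.2608] tool x [0.043 0.999 0.001] z [-0.     0.001 -1.   ] -> d [0.3467 0.1076 0.0011] dist 0.363
pos [ 0.1677 -0.6018  0.2608] tool x [0.043 0.999 0.001] z [-0.     0.001 -1.   ] -> d [0.5895 0.1673 0.0012] dist 0.613
pos [ 0.1677 -0.6018  0.2608] tool x [0.043 0.999 0.001] z [-0.     0.001 -1.   ] -> d [0.7302 0.1813 0.0014] dist 0.752
pos [ 0.1677 -0.6018  0.2608] tool x [0.043 0.999 0.001] z [-0.     0.001 -1.   ] -> d [0.8843 0.4599 0.0014] dist 0.997
```

Scaled: 0.035 m is 0.175, 0.011 m is 0.055.

```bash
echo '{"tx": [0.175, 0.175, 0.175, 0.175, 0.175, 0.175, 0.175, 0.175, 0.175, 0.175], "ty": [0.055, 0.055, 0.055, 0.055, 0.055, 0.055, 0.055, 0.055, 0.055, 0.055], "tz": [0, 0, 0, 0, 0, 0, 0, 0, 0, 0], "yaw": [0, 0, 0, 0, 0, 0, 0, 0, 0, 0]}' | python3 -m inch
python3 - <<'E'
from h import *
print(robot.observe()['q'].round(2))
for X in [(.36,-.02,.26),(.38,.12,.26),(.665,.262,.26)]: go(X)
E
```

```text
t: 1.77
eef_pos: [0.2948, -0.256, 0.2611]
tcp_rot: [-2.275, -2.166, 0.001]
ft_force: [0.9, -0.1, -0.3]
width: -0.0
finger_force: 0.0
[ 1.11 -0.   -0.5   2.05 -0.    1.1   0.55]
pos [ 0.2948 -0.256   0.2611] tool x [ 0.049  0.999 -0.   ] z [-0. -0. -1.] -> d [0.239  0.0535 0.0011] dist 0.245
pos [ 0.2948 -0.256   0.2611] tool x [ 0.049  0.999 -0.   ] z [-0. -0. -1.] -> d [0.3798 0.0666 0.001 ] dist 0.386
pos [ 0.2948 -0.256   0.2611] tool x [ 0.049  0.999 -0.   ] z [-0. -0. -1.] -> d [0.5356 0.3443 0.0009] dist 0.637
```

Scaled: 0.038 m is 0.19, 0.009 m is 0.045.

```bash
echo '{"tx": [0.19, 0.19, 0.19, 0.19, 0.19, 0.19, 0.19, 0.19, 0.19, 0.19], "ty": [0.045, 0.045, 0.045, 0.045, 0.045, 0.045, 0.01, 0.01, 0.01, 0.01], "tz": [0, 0, 0, 0, 0, 0, 0, 0, 0, 0], "yaw": [0, 0, 0, 0, 0, 0, 0, 0, 0, 0]}' | python3 -m inch
python3 - <<'E'
from h import *
print(robot.observe()['q'].round(2))
for X in [(.64,.29,.26),(.665,.262,.26)]: go(X)
E
```

```text
t: 2.6
eef_pos: [0.3749, 0.1203, 0.2615]
tcp_rot: [2.275, 2.165, 0.0]
ft_force: [0.6, 0.7, -0.5]
width: -0.0
finger_force: 0.0
[ 0.65  0.05 -1.08  2.02  0.05  1.1  -0.5 ]
pos [0.3749 0.1203 0.2615] tool x [ 0.05   0.999 -0.001] z [ 0.001 -0.001 -1.   ] -> d [0.1826 0.2564 0.0016] dist 0.315
pos [0.3749 0.1203 0.2615] tool x [ 0.05   0.999 -0.001] z [ 0.001 -0.001 -1.   ] -> d [0.1559 0.2827 0.0017] dist 0.323
```

Scaled: 0.03 m is 0.15, 0.026 m is 0.13.

```bash
echo '{"tx": [0.11, 0.11, 0.11, 0.11, 0.09, 0.09, 0.09, 0.07, 0.07, 0], "ty": [0.125, 0.125, 0.125, 0.125, 0.13, 0.13, 0.13, 0.15, 0.15, 0.15], "tz": [0, 0, 0, 0, 0, 0, 0, 0, 0, 0], "yaw": [0, 0, 0, 0, 0, 0, 0, 0, 0, 0]}' | python3 -m inch
python3 - <<'E'
from h import *
print(robot.observe()['q'].round(2))
for X in [(.665,.262,.15)]: go(X)
E
```

```text
t: 3.43
eef_pos: [0.6514, 0.2787, 0.2603]
tcp_rot: [-2.27, -2.169, 0.001]
ft_force: [-0.6, 0.9, 0.7]
width: 0.0
finger_force: 0.0
[ 0.03  0.69 -0.9   1.28  0.53  1.41 -0.88]
pos [0.6514 0.2787 0.2603] tool x [0.045 0.999 0.001] z [-0.002  0.001 -1.   ] -> d [-0.0162  0.0146  0.1102] dist 0.112
```

Scaled: 0.03 m is 0.15, -0.01 m is -0.05.

```bash
echo '{"tx": [-0.05, 0, 0, 0, 0], "ty": [0.025, 0, 0, 0, 0], "tz": [0.15, 0.15, 0.15, 0.15, 0], "yaw": [0, 0, 0, 0, 0]}' | python3 -m inch
python3 - <<'E'
from h import *
for X in [(.6466,.2389,.138),(.63,.2354,.138),(.6163,.226,.138),(.606,.2113,.138),(.603,.204,.138)]: go(X)
E
```

```text
t: 3.85
eef_pos: [0.653, 0.2625, 0.1339]
tcp_rot: [-2.273, -2.165, 0.016]
ft_force: [-1.2, -1.2, -1.2]
width: -0.001
finger_force: 0.0
pos [0.653  0.2625 0.1339] tool x [ 0.049  0.999 -0.005] z [-0.009 -0.005 -1.   ] -> d [-0.0239 -0.0053 -0.004 ] dist 0.025
pos [0.653  0.2625 0.1339] tool x [ 0.049  0.999 -0.005] z [-0.009 -0.005 -1.   ] -> d [-0.0282 -0.0217 -0.0038] dist 0.036
pos [0.653  0.2625 0.1339] tool x [ 0.049  0.999 -0.005] z [-0.009 -0.005 -1.   ] -> d [-0.0383 -0.0349 -0.0036] dist 0.052
pos [0.653  0.2625 0.1339] tool x [ 0.049  0.999 -0.005] z [-0.009 -0.005 -1.   ] -> d [-0.0535 -0.0445 -0.0035] dist 0.07
pos [0.653  0.2625 0.1339] tool x [ 0.049  0.999 -0.005] z [-0.009 -0.005 -1.   ] -> d [-0.0609 -0.0471 -0.0034] dist 0.077
```

Scaled: -0.012 m is -0.06, -0.008 m is -0.04.

```bash
echo '{"tx": [-0.06, -0.06, -0.015, -0.01, -0.025, -0.025, -0.035, -0.035, 0], "ty": [-0.015, -0.015, -0.04, -0.04, -0.035, -0.03, -0.025, -0.025, 0], "tz": [0, 0, 0, 0, 0, 0, 0, 0, 0], "yaw": [0, 0, 0, 0, 0, 0, 0, 0, 0]}' | python3 -m inch
python3 - <<'E'
from h import *
go((.603,.204,.138)); S=snap('scene','s1')
a=S['pixels'][120:320,150:400,::-1]; cv2.imwrite('pics/s1c.png',cv2.resize(a,None,fx=3,fy=3,interpolation=cv2.INTER_CUBIC))
E
```

```text
t: 4.6
eef_pos: [0.6072, 0.2136, 0.1422]
tcp_rot: [2.275, 2.166, -0.0]
ft_force: [0.4, -0.0, -0.2]
width: -0.001
finger_force: 0.1
pos [0.6072 0.2136 0.1422] tool x [ 0.049  0.999 -0.   ] z [ 0. -0. -1.] -> d [-0.0098 -0.0037  0.0042] dist 0.011
```

View pics/s1c.png

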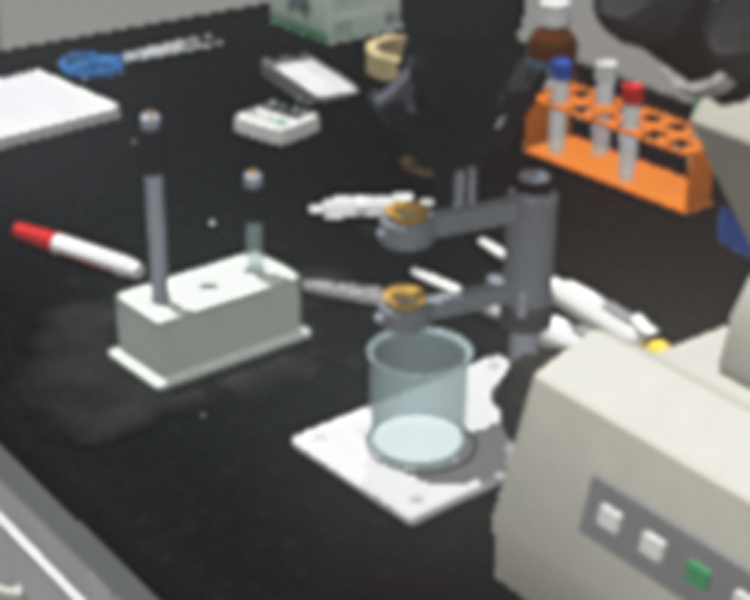

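The arm has swung most of the way in. The upper bushing is at crop (407,212), nearly over the beaker, and the fingers are behind the bar. I'll keep pushing in small rows and watch the force.

Scaled: -0.004 m is -0.02, -0.003 m is -0.015.

```bash
for i in 1; do echo '{"tx": [-0.02, -0.015, 0], "ty": [-0.005, -0.005, 0], "tz": [0, 0, 0], "yaw": [0, 0, 0]}' | python3 -m inch ; done; echo '{"tx": [-0.01, 0], "ty": [0, 0], "tz": [0, 0], "yaw": [0, 0]}' | python3 -m inch; echo '{"tx": [-0.01, 0], "ty": [0, 0], "tz": [0, 0], "yaw": [0, 0]}' | python3 -m inch
```

```text
t: 4.9
eef_pos: [0.6056, 0.2076, 0.1415]
tcp_rot: [-2.275, -2.166, 0.0]
ft_force: [0.3, 1.0, 1.3]
width: -0.001
finger_force: 1.1
t: 5.07
eef_pos: [0.6054, 0.2058, 0.1413]
tcp_rot: [-2.274, -2.166, 0.0]
ft_force: [-1.0, 2.9, 2.0]
width: 0.001
finger_force: 1.5
t: 5.23
eef_pos: [0.6053, 0.2036, 0.1411]
tcp_rot: [-2.274, -2.166, 0.001]
ft_force: [-2.4, 4.3, 1.6]
width: 0.0
finger_force: 1.8
```

Scaled: -0.002 m is -0.01.

```bash
echo '{"tx": [-0.01, 0], "ty": [0, 0], "tz": [0, 0], "yaw": [0, 0]}' | python3 -m inch; echo '{"tx": [-0.01, 0], "ty": [0, 0], "tz": [0, 0], "yaw": [0, 0]}' | python3 -m inch
```

```text
t: 5.4
eef_pos: [0.6052, 0.2027, 0.1412]
tcp_rot: [-2.273, -2.166, -0.002]
ft_force: [-1.5, 7.0, 0.6]
width: -0.002
finger_force: 3.5
t: 5.57
eef_pos: [0.6051, 0.2026, 0.1413]
tcp_rot: [-2.27, -2.167, -0.006]
ft_force: [0.9, 11.5, -2.7]
width: 0.003
finger_force: 5.7
```

Contact with the stop is clear: the position holds and the force rises. Now I back off, rise, open, and move over the long probe.

Scaled: -0.04 m is -0.2, 0.015 m is 0.075.

```bash
echo '{"tx": [0.075, 0.075, 0, 0, 0, 0], "ty": [0, 0, 0, 0, 0, 0], "tz": [0, 0, -0.2, -0.2, -0.2, 0], "yaw": [0, 0, 0, 0, 0, 0]}' | python3 -m inch 
python3 - <<'E'
from h import *
go((.4878,.386,.26)); print(robot.observe()['q'].round(2))
E
```

```text
t: 6.07
eef_pos: [0.6097, 0.2304, 0.2693]
tcp_rot: [2.273, 2.162, 0.014]
ft_force: [0.1, 0.8, 0.4]
width: -0.004
finger_force: 0.0
pos [0.6097 0.2304 0.2693] tool x [0.05  0.999 0.003] z [ 0.01   0.003 -1.   ] -> d [ 0.1492 -0.1296  0.0085] dist 0.198
[ 0.16  0.59 -0.95  1.44  0.49  1.34 -0.86]
```

Scaled: 0.025 m is 0.125, 0.024 m is 0.12.

```bash
echo '{"tx": [0.125, 0.125, 0.125, 0.125, 0.125, 0.12, 0, 0], "ty": [-0.11, -0.11, -0.11, -0.11, -0.11, -0.1, 0, 0], "tz": [0, 0, 0, 0, 0, 0, 0, 0], "yaw": [0, 0, 0, 0, 0, 0, 0, 0]}' | python3 -m inch 0.6
python3 - <<'E'
from h import *
go((.4878,.386,.146)); print(robot.observe()['q'].round(2), robot.observe()['width'])
T=snap('top','t2');S=snap('scene','s2')
a=T['pixels'][165:275,165:315,::-1]; a=cv2.resize(a,None,fx=3.5,fy=3.5,interpolation=cv2.INTER_CUBIC)
b=S['pixels'][120:270,150:350,::-1]; b=cv2.resize(b,None,fx=3.5,fy=3.5,interpolation=cv2.INTER_CUBIC)[:, :700]
b=cv2.resize(S['pixels'][140:240,170:345,::-1],None,fx=3,fy=3,interpolation=cv2.INTER_CUBIC)[:, :525]
im=np.zeros((600,800,3),np.uint8); t=cv2.resize(T['pixels'][170:270,165:315,::-1],None,fx=3,fy=3,interpolation=cv2.INTER_CUBIC)
im[:300,:450]=t; im[300:600,:525]=b; cv2.imwrite('pics/m2.png',im)
E
```

```text
t: 6.73
eef_pos: [0.4834, 0.3854, 0.2611]
tcp_rot: [2.271, 2.169, -0.001]
ft_force: [0.6, -1.3, -0.1]
width: 0.602
finger_force: 0.0
pos [0.4834 0.3854 0.2611] tool x [ 0.046  0.999 -0.001] z [ 0.    -0.001 -1.   ] -> d [0.001  0.0043 0.1151] dist 0.115
[-0.1   0.55 -0.97  1.53  0.47  1.31 -1.17] 0.6022139233163207
```

View pics/m2.png

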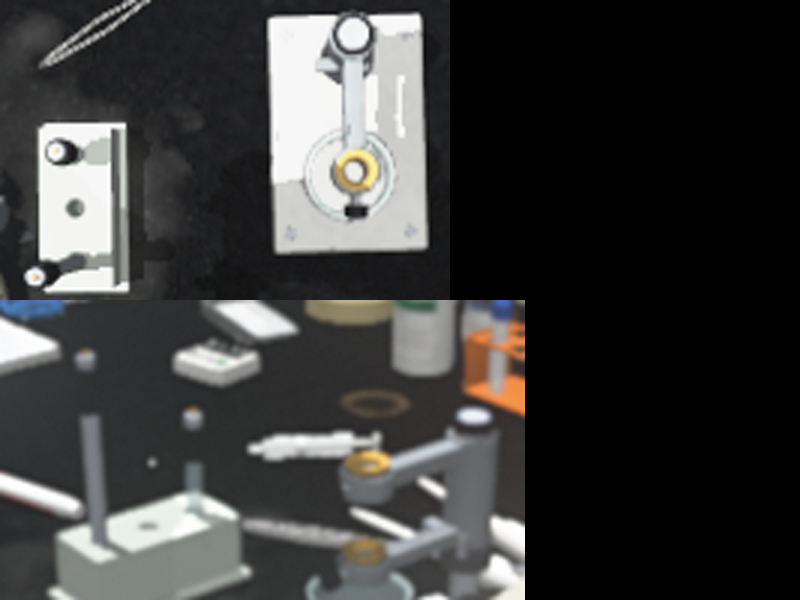

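The bushing sits over the beaker, so the arm is in. The gripper is not in the crop where I expected it, so I'll project the TCP and look at the full frames.

```bash
python3 - <<'E'
from h import *
T,S=load('t2'),load('s2'); P=[(.4834,.3854,.2611),(.4834,.3854,.36),(.4875,.385,.19)]
im=np.zeros((600,800,3),np.uint8)
for k,s in enumerate((T,S)):
    print(proj(s,P).round(0).tolist())
    im[k*300:k*300+300,:400]=cv2.resize(s['pixels'][:,:,::-1],(400,300),interpolation=cv2.INTER_AREA)
print(np.array(T['R'])-load('top0')['R'],robot.observe()['t'],robot.observe()['eef_pos'])
cv2.imwrite('pics/full2.png',im)
E
```

```text
[[169.0, 265.0], [155.0, 269.0], [178.0, 260.0]]
[[196.0, 122.0], [194.0, 70.0], [200.0, 157.0]]
[[0. 0. 0.]
 [0. 0. 0.]
 [0. 0. 0.]] 6.8333 [0.48565365 0.38315862 0.26068592]
```

View pics/full2.png

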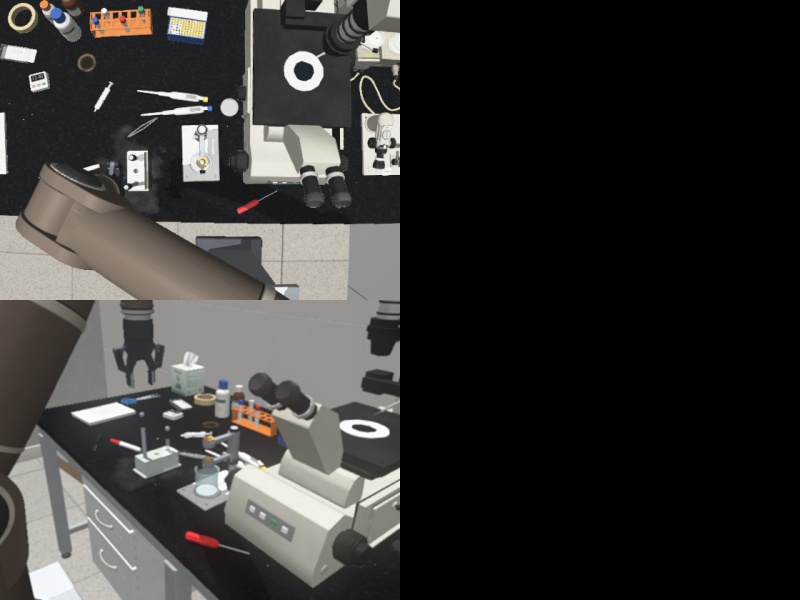

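```bash
python3 - <<'E'
from h import *
T,S=load('t2'),load('s2')
im=np.zeros((600,800,3),np.uint8)
t=cv2.resize(T['pixels'][190:310,95:205,::-1],None,fx=4,fy=4,interpolation=cv2.INTER_CUBIC); im[:480,:440]=t
b=cv2.resize(S['pixels'][0:150,150:240,::-1],None,fx=4,fy=4,interpolation=cv2.INTER_CUBIC); im[:600,440:800]=b
cv2.imwrite('pics/g2.png',im)
E
```

```text
(no output)
```

View pics/g2.png

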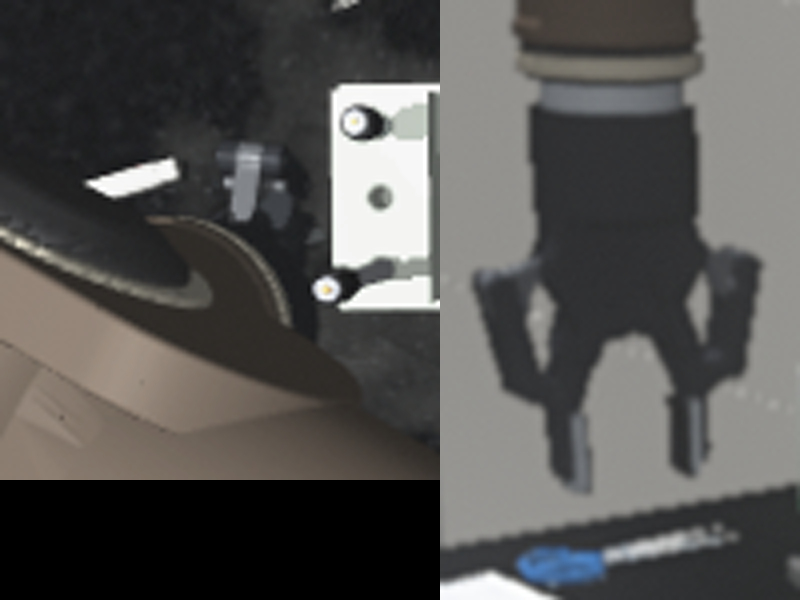

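The view shows the gripper above the long probe, with its body and wrist hiding the rest in the top view. That agrees with the kinematics. Now I measure the bushing and refine the moves.

```bash
python3 - <<'E'
from h import *
T,S=load('t2'),load('s2')
ct=lambda p:((p[0]+.5)/3-.5+165,(p[1]+.5)/3-.5+170)
cs=lambda p:((p[0]+.5)/3-.5+170,(p[1]-300+.5)/3-.5+140)
for n,a,b,z in(('ub',(367,464),(355,171),.165),('cap',(475,416),(352,33),.171),('long',(85,353),(36,277),.186)):
    X,e=tri(S,cs(a),T,ct(b)); print(n,X.round(4),round(e,4),onz(T,ct(b),z).round(4),onz(S,cs(a),z).round(4))
print('lb',onz(S,cs((363,550)),.106).round(4))
# brass centroid
for n,s,r in(('top',T,(210,240,270,300)),('scene',S,(180,205,275,310)),('sceneL',S,(210,235,275,310))):
    p=s['pixels'].astype(int); h=cv2.cvtColor(s['pixels'],cv2.COLOR_RGB2HSV); m=((h[...,0]>12)&(h[...,0]<28)&(h[...,1]>110)).astype(np.uint8)
    k=np.zeros_like(m); k[r[0]:r[1],r[2]:r[3]]=m[r[0]:r[1],r[2]:r[3]]
    ys,xs=np.nonzero(k); 
    if len(xs): 
        c,sz,an=cv2.minAreaRect(np.c_[xs,ys].astype(np.float32)); bb=((xs.min()+xs.max())/2,(ys.min()+ys.max())/2); print(n,len(xs),c,bb,xs.min(),xs.max(),ys.min(),ys.max(), onz(s,bb,.165 if n!='sceneL' else .106).round(4))
go((.4878,.386,.146))
E
```

```text
ub [0.559  0.1832 0.1632] 0.0019 [0.5583 0.1838 0.165 ] [0.5572 0.1795 0.165 ]
cap [0.6499 0.1875 0.1724] 0.0022 [0.6492 0.1882 0.171 ] [0.6534 0.1896 0.171 ]
long [0.4843 0.3876 0.1892] 0.0005 [0.4842 0.3881 0.186 ] [0.4885 0.3958 0.186 ]
lb [0.5579 0.1818 0.106 ]
top 40 (282.5, 227.0) (np.float64(282.5), np.float64(227.0)) 277 288 222 232 [0.5576 0.1848 0.165 ]
scene 74 (291.5, 193.5) (np.float64(291.5), np.float64(193.5)) 285 298 190 197 [0.5589 0.183  0.165 ]
sceneL 26 (291.0, 223.5) (np.float64(291.0), np.float64(223.5)) 286 296 221 226 [0.5571 0.1798 0.106 ]
pos [0.4857 0.3832 0.2607] tool x [ 0.05   0.999 -0.002] z [ 0.001 -0.002 -1.   ] -> d [0.0032 0.0019 0.1147] dist 0.115
```

Scaled: 0.03 m is 0.15, 0.004 m is 0.02.

```bash
echo '{"tx": [0.02, 0, 0, 0, 0, 0, 0, 0], "ty": [0, 0, 0, 0, 0, 0, 0, 0], "tz": [0, 0.15, 0.15, 0.15, 0.06, 0.06, 0, 0], "yaw": [0, 0, 0, 0, 0, 0, 0, 0]}' | python3 -m inch; python3 -c "
from h import *
go((.4855,.387,.146))"
```

```text
t: 7.5
eef_pos: [0.4852, 0.3887, 0.1479]
tcp_rot: [-2.276, -2.165, -0.001]
ft_force: [0.7, -0.2, 0.8]
width: 0.601
finger_force: 0.0
pos [0.4852 0.3887 0.1479] tool x [0.05  0.999 0.   ] z [ 0.  0. -1.] -> d [-0.0017  0.0004  0.0019] dist 0.003
```

Scaled: 0.001 m is 0.005.

```bash
echo '{"tx": [0, 0, 0, 0, 0, 0, 0, 0], "ty": [0, 0, 0, 0, 0, 0, 0, 0], "tz": [0.005, 0, 0, 0, 0, 0, 0, 0], "yaw": [0, 0, 0, 0, 0, 0, 0, 0]}' | python3 -m inch 0.0; echo '{"tx": [0, 0, 0, 0, 0, 0, 0, 0, 0, 0], "ty": [0, 0, 0, 0, 0, 0, 0, 0, 0, 0], "tz": [-0.05, -0.1, -0.15, -0.15, -0.15, -0.15, -0.15, -0.05, 0, 0], "yaw": [0, 0, 0, 0, 0, 0, 0, 0, 0, 0]}' | python3 -m inch; python3 - <<'E'
from h import *
go((.558,.1825,.34)); print(robot.observe()['q'].round(2))
S=snap('scene','s3'); T=snap('top','t3')
im=np.zeros((600,800,3),np.uint8)
im[:480,:400]=cv2.resize(S['pixels'][60:220,150:283,::-1],(400,480),interpolation=cv2.INTER_CUBIC)
im[:400,400:]=cv2.resize(T['pixels'][200:300,130:230,::-1],(400,400),interpolation=cv2.INTER_CUBIC); cv2.imwrite('pics/m3.png',im)
E
```

```text
t: 8.17
eef_pos: [0.4856, 0.3892, 0.1476]
tcp_rot: [2.275, 2.166, 0.004]
ft_force: [0.8, 1.1, 5.1]
width: 0.193
finger_force: 58.7
t: 9.0
eef_pos: [0.4843, 0.3884, 0.3357]
tcp_rot: [2.275, 2.166, -0.001]
ft_force: [-0.4, 0.1, -1.5]
width: 0.19
finger_force: 58.7
pos [0.4843 0.3884 0.3357] tool x [ 0.049  0.999 -0.001] z [-0.    -0.001 -1.   ] -> d [-0.2021  0.0836 -0.0042] dist 0.219
[-0.11  0.51 -0.99  1.41  0.42  1.45 -1.14]
```

View pics/m3.png

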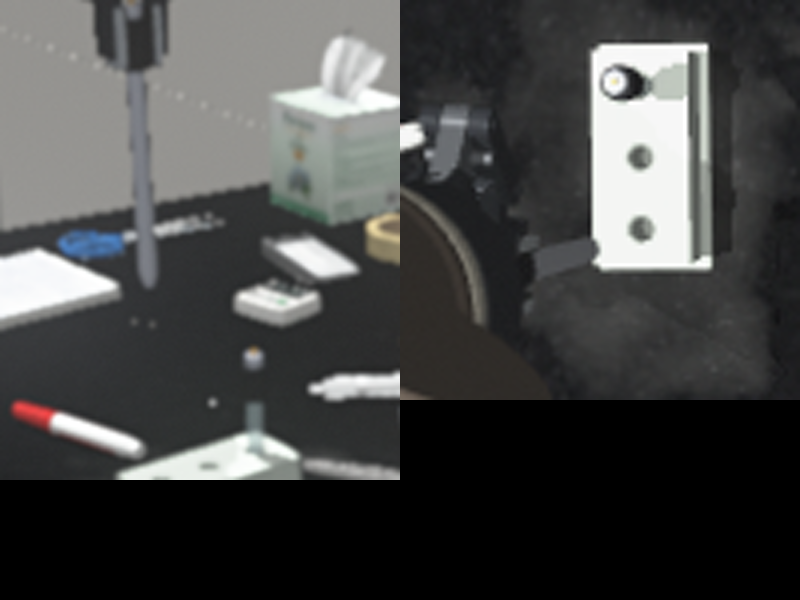

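The scene crop shows the probe held and clear of the block, with its tip at (149,286). In the top crop the tip is at (595,250). I'll triangulate the tip.

```bash
python3 - <<'E'
from h import *
T,S=load('t3'),load('s3')
a=(150+(149.5)*133/400-.5,60+286.5/3-.5); b=(130+595.5/4-.5,200+250.5/4-.5)
print(a,b,tri(S,a,T,b),onz(S,a,.194),onz(T,b,.194))
ax=lambda z:(.4843,.3884,z)
print('upright tip proj',proj(S,ax(.194)),proj(T,ax(.194)),'head',proj(S,ax(.334)))
c=(150+137.5*133/400-.5,60+72/3-.5); print('rod top seen',c,proj(S,ax(.334)))
E
```

```text
(199.20875, 155.0) (278.375, 262.125) (array([0.45000572, 0.21761525, 0.24929621]), np.float64(0.09855847735042156)) [0.48639523 0.38653978 0.194     ] [0.48970448 0.19200218 0.194     ]
upright tip proj [[197.80218044 154.93848144]] [[175.645357   262.20798282]] head [[194.01940397  83.54327794]]
rod top seen (195.21875, 83.5) [[194.01940397  83.54327794]]
```

The rows are not in the units I measure in: shifts go in shares of 20 cm and turns go in shares of 2 pi rad. I convert before sending: -0.035 m is -0.175, -0.03 m is -0.15.

```bash
python3 - <<'E'
from h import *
T,S=load('t3'),load('s3')
a=(199.2,154.5); b=(177.7,262.1)
print(tri(S,a,T,b),onz(S,a,.194),onz(T,b,.194))
print('rod top@.334',onz(S,(195.2,83.5),.334))
E
echo '{"tx": [-0.175, -0.175, -0.175, -0.175, -0.15, -0.1, -0.05, 0, 0], "ty": [0.075, 0.075, 0.07, 0.07, 0.07, 0.04, 0.015, 0, 0], "tz": [0, 0, 0, 0, 0, 0, 0, 0, 0], "yaw": [0, 0, 0, 0, 0, 0, 0, 0, 0]}' | python3 -m inch; python3 -c "
from h import *
go((.5575,.186,.34)); print(robot.observe()['q'].round(2))"
```

```text
(array([0.48487081, 0.38395585, 0.19609942]), np.float64(0.00026056706740727953)) [0.48786776 0.38915952 0.194     ] [0.48462316 0.38445366 0.194     ]
rod top@.334 [0.48634702 0.38762188 0.334     ]
t: 9.85
eef_pos: [0.5571, 0.1854, 0.3354]
tcp_rot: [-2.274, -2.165, 0.001]
ft_force: [-0.4, 0.7, -1.4]
width: 0.188
finger_force: 58.8
pos [0.5571 0.1854 0.3354] tool x [0.049 0.999 0.   ] z [-0.002  0.001 -1.   ] -> d [ 0.0007  0.0004 -0.0046] dist 0.005
[ 0.3   0.45 -1.    1.49  0.38  1.41 -0.77]
```

Scaled: 0.01 m is 0.05, 0.007 m is 0.035.

```bash
echo '{"tx": [0, 0, 0, 0], "ty": [0, 0, 0, 0], "tz": [0.05, 0.035, 0, 0], "yaw": [0, 0, 0, 0]}' | python3 -m inch; python3 - <<'E'
from h import *
go((.5575,.186,.34))
S=snap('scene','s4')
cv2.imwrite('pics/m4.png',cv2.resize(S['pixels'][120:240,250:350,::-1],(500,600),interpolation=cv2.INTER_CUBIC))
E
```

```text
t: 10.18
eef_pos: [0.557, 0.1857, 0.3185]
tcp_rot: [-2.272, -2.168, 0.002]
ft_force: [-0.2, -0.1, -0.7]
width: 0.19
finger_force: 58.7
pos [0.557  0.1857 0.3185] tool x [ 0.047  0.999 -0.   ] z [-0.001 -0.    -1.   ] -> d [ 0.0003  0.0005 -0.0215] dist 0.022
```

View pics/m4.png

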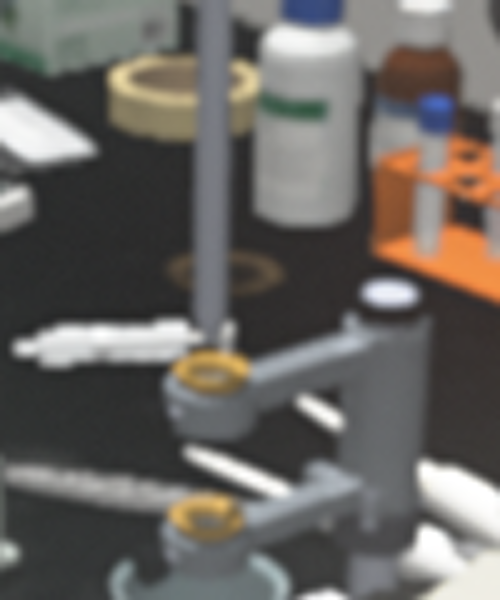

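The tip is at about (211,346), right above the upper mouth, which is centred at (212,372) in this crop. The lower mouth is at (206,517).

```bash
python3 - <<'E'
from h import *
S=load('s4'); f=lambda p:(250+(p[0]+.5)/5-.5,120+(p[1]+.5)/5-.5)
print('tip',onz(S,f((211,346)),.177),'rod@.277?',[onz(S,f((210,y)),.177) for y in(340,350)])
print('mouth',onz(S,f((212,372)),.165),'low',onz(S,f((206,517)),.106))
for X in [(.557,.1857,.177),(.557,.1857,.29),(.5575,.182,.177)]: print((proj(S,X)-[250,120])*5)
E
```

```text
tip [0.5549715  0.17772521 0.177     ] rod@.277? [array([0.5581562, 0.1823084, 0.177    ]), array([0.55237728, 0.17503832, 0.177     ])]
mouth [0.55819701 0.18069638 0.165     ] low [0.55810201 0.1816785  0.106     ]
[[199.65565554 335.73784278]]
[[207.73303367  31.20194469]]
[[207.10746846 338.67261027]]
```

Scaled: 0.006 m is 0.03, 0.001 m is 0.005.

```bash
echo '{"tx": [0.005, 0, 0, 0], "ty": [0.005, 0, 0, 0], "tz": [0, 0.03, 0.03, 0], "yaw": [0, 0, 0, 0]}' | python3 -m inch; echo '{"tx": [0, 0, 0], "ty": [0, 0, 0], "tz": [0.025, 0.025, 0], "yaw": [0, 0, 0]}' | python3 -m inch
```

```text
t: 10.57
eef_pos: [0.5584, 0.1853, 0.3058]
tcp_rot: [-2.275, -2.166, 0.003]
ft_force: [0.5, 0.4, -2.1]
width: 0.195
finger_force: 58.7
t: 10.82
eef_pos: [0.5585, 0.1853, 0.2961]
tcp_rot: [-2.275, -2.166, 0.002]
ft_force: [-0.2, -0.8, -0.5]
width: 0.194
finger_force: 58.7
```

Scaled: 0.005 m is 0.025.

```bash
echo '{"tx": [0, 0, 0], "ty": [0, 0, 0], "tz": [0.025, 0.025, 0], "yaw": [0, 0, 0]}' | python3 -m inch; echo '{"tx": [0, 0, 0], "ty": [0, 0, 0], "tz": [0.025, 0.025, 0], "yaw": [0, 0, 0]}' | python3 -m inch
```

```text
t: 11.07
eef_pos: [0.5585, 0.1854, 0.2861]
tcp_rot: [-2.275, -2.166, 0.002]
ft_force: [-0.4, -0.4, -1.3]
width: 0.19
finger_force: 58.7
t: 11.32
eef_pos: [0.5585, 0.1854, 0.2761]
tcp_rot: [-2.275, -2.166, 0.002]
ft_force: [-0.1, -0.3, -1.6]
width: 0.19
finger_force: 58.7
```

Scaled: 0.006 m is 0.03.

```bash
echo '{"tx": [0, 0, 0, 0], "ty": [0, 0, 0, 0], "tz": [0.03, 0.03, 0.03, 0], "yaw": [0, 0, 0, 0]}' | python3 -m inch; echo '{"tx": [0, 0, 0], "ty": [0, 0, 0], "tz": [0.025, 0.025, 0], "yaw": [0, 0, 0]}' | python3 -m inch;  echo '{"tx": [0, 0, 0], "ty": [0, 0, 0], "tz": [0.025, 0.025, 0], "yaw": [0, 0, 0]}' | python3 -m inch
```

```text
t: 11.65
eef_pos: [0.5583, 0.1853, 0.2577]
tcp_rot: [-2.275, -2.166, 0.003]
ft_force: [-0.6, 0.4, -0.5]
width: 0.19
finger_force: 58.7
t: 11.9
eef_pos: [0.5585, 0.1854, 0.2482]
tcp_rot: [-2.275, -2.166, 0.002]
ft_force: [-0.2, -0.1, -1.6]
width: 0.197
finger_force: 58.7
t: 12.15
eef_pos: [0.5585, 0.1854, 0.2382]
tcp_rot: [-2.275, -2.166, 0.002]
ft_force: [-0.4, -0.8, -1.2]
width: 0.19
finger_force: 58.7
```

Scaled: 0.005 m is 0.025.

```bash
echo '{"tx": [0, 0, 0], "ty": [0, 0, 0], "tz": [0.025, 0.025, 0], "yaw": [0, 0, 0]}' | python3 -m inch; echo '{"tx": [0, 0, 0], "ty": [0, 0, 0], "tz": [0.025, 0.025, 0], "yaw": [0, 0, 0]}' | python3 -m inch; python3 - <<'E'
from h import *
S=snap('scene','s5'); A=load('s4')['pixels'].astype(int); d=np.abs(S['pixels'].astype(int)-A).sum(2)
for r in range(184,246,3): print(r,' '.join('%3d'%v for v in d[r,278:308]))
print(proj(S,[(.5585,.183,.165),(.5585,.183,.125),(.5585,.183,.106),(.5585,.183,.08)]).round(1).tolist())
E
```

```text
t: 12.4
eef_pos: [0.5585, 0.1854, 0.2281]
tcp_rot: [-2.275, -2.166, 0.002]
ft_force: [-0.7, -0.2, -1.2]
width: 0.187
finger_force: 58.8
t: 12.65
eef_pos: [0.5584, 0.1854, 0.2181]
tcp_rot: [-2.275, -2.166, 0.002]
ft_force: [-1.2, -0.1, -1.4]
width: 0.191
finger_force: 58.7
184   2   0   1   1   3   1   1   2   0   2   7  10   9   4  13  26  19  13   5   1   7   5   2   7   3   3   6   3   2   4
187   0   0   2   0   1   0   0   0   2   0  36 102  89   6  28  12  66  47  19   6   5   4   9   4   7   0   4   4   3   3
190   3   2   1   2   1   0   0   2   1   1  29  70  92  95  97 101  94  71  23   1   3   1   2   2   0   3   3   1   1   2
193   2   0   2   5   3   1   4   3   2   6  34  66  80  85  88 104  96  44   5  10  34  25   7   1   2   2   1   2   3   1
196   5   1   4   4   2   1   1   3   1   3   4  14  54  79  92  87  59  17   2   1   6   6   6   5   3   3   0   2   0   2
199   2   1   0   2   2   2   2   1   2   2   3   0   2   1   8  25  19   5   3   2   2   5  13  13   2   2   0   1   1   1
202   6   2   2   5   2   5   3   1   1   4   1   1   0   1   3   2   1   3   1   1
[... 1141 characters left out ...]
  1   1   2   3
232   1   4   3   0   4   2   1   4   0   3   4   1   2   2   1   1   4   1   2   2   2   1   5   0   1   2   0   1   2   2
235   3   4   0   2   1   1   3   2   1   2   1   0   1   3   2   5   2   3   1   1   2   2   1   3   0   1   0   1   1   2
238   2   3   0   2   1   2   1   4   1   0   1   3   5   1   4   3   3   0   4   1   3   2   1   0   0   2   0   0   2   0
241   1   2   1   0   2   0   3   1   2   3   3   0   3   2   2   1   2   2   0   3   0   0   1   1   1   2   4   2   3   1
244   1   3   2   6   0   0   2   3   3   2   0   0   1   0   2   2   2   0   3   2   2   6  10   6   2   5  11  22  12   3
[[291.3, 193.5], [290.8, 213.5], [290.5, 222.7], [290.2, 235.1]]
```

The rod is between the bushings and goes into the lower one. I'll lower it to a tip height of about 0.045.

Scaled: 0.006 m is 0.03.

```bash
echo '{"tx": [0, 0, 0], "ty": [0, 0, 0], "tz": [0.03, 0.03, 0], "yaw": [0, 0, 0]}' | python3 -m inch; echo '{"tx": [0, 0, 0, 0, 0, 0], "ty": [0, 0, 0, 0, 0, 0], "tz": [0.03, 0.03, 0.03, 0, 0, 0], "yaw": [0, 0, 0, 0, 0, 0]}' | python3 -m inch; python3 - <<'E'
from h import *
S=snap('scene','s6'); A=load('s4')['pixels'].astype(int); d=np.abs(S['pixels'].astype(int)-A).sum(2)
for r in range(226,262,3): print(r,' '.join('%3d'%v for v in d[r,278:308]))
print(proj(S,[(.558,.182,z) for z in(.086,.06,.045,.03)]).round(1).tolist())
f=lambda p:np.array(p); B=load('s2')['pixels'].astype(int); print(d[244:262,265:320].max())
o=robot.observe(); print(o['q'].round(2),o['ft_force'],o['ft_torque'],np.abs(o['joint_velocities']).max())
E
```

```text
t: 12.95
eef_pos: [0.5584, 0.1853, 0.2059]
tcp_rot: [-2.275, -2.166, 0.002]
ft_force: [0.1, -0.0, -1.1]
width: 0.195
finger_force: 58.7
t: 13.45
eef_pos: [0.5588, 0.1857, 0.1892]
tcp_rot: [-2.275, -2.166, 0.0]
ft_force: [-1.2, -1.0, -1.6]
width: 0.193
finger_force: 58.7
226   3   2   1   1   2   1   1   3   0   0   4   7   5   7   8   6   2   6  17  14  14   3   1   2   1   2   2   0   2   0
229   3   5   2   0   2   1   3   1   0   2   2   0   0   2   2   3   0   9  20  20  14   6   2   1   1   0   2   2   0   3
232   2   3   3   2   2   1   3   5   2   1   2   0   1   1   1   1   5   2   2   2   3   0   2   0   2   2   3   1   2   5
235   2   2   0   0   1   1   3   3   2   2   3   2  10   9   5   4   5   7   6   0   0   4   1   2   1   0   3   0   2   3
238   2   0   2   2   3   3   1   1   2   3   5  12  29  33  18   7   9  13   0   1   1   2   1   0   1   3   1   1   2   0
241   0   0   0   0   2   2   3   0   1   1   6  12  26  28  18   9  20  13   6   1   0   3   1   1   1   1   4   3   0   2
244   1   1   1   3   1   3   1   3   4   7  13  32  37  32  29  11   2   3   0   5  
[... 168 characters left out ...]
 1   1   1   4   0   3   1   3   1   0   9  29  50  52  44  24   3   1   1   2   1   1   3   4   0   2   2   0   1   1
253   1   2   2   1   1   3   1   0   1   2   1   0   2   0   0   0   1   1   0   0   0   0   2   0   2   1   1   1   1   1
256   0   0   0   2   1   0   1   0   1   0   3   1   1   1   0   5   1   0   3   1   0   1   3   2   2   1   0   1   1   0
259   0   0   2   1   3   1   0   1   2   1   1   0   0   0   0   1   2   3   1   1   2   1   1   1   0   3   1   1   0   1
[[290.4, 232.5], [290.0, 244.7], [289.8, 251.6], [289.7, 258.4]]
77
[ 0.26  0.56 -0.94  1.69  0.49  1.14 -0.87] [-0.78685837 -1.15524253 -1.8692167 ] [-0.16742064  0.14528515 -0.04231884] 0.0026669230609086517
```

```bash
echo '{"tx": [0, 0], "ty": [0, 0], "tz": [0, 0], "yaw": [0, 0]}' | python3 -m inch; python3 -c "
from h import *
print(robot.job_done())"
```

```text
t: 13.67
eef_pos: [0.5588, 0.1857, 0.1894]
tcp_rot: [2.275, 2.166, 0.0]
ft_force: [-0.6, -1.5, -1.8]
width: 0.19
finger_force: 58.7
the job is handed in; nothing more can be done
None
```

The probe arm is in against its stop, and the long probe is held by its head through both bushings with its tip at about z = 0.046 m inside the beaker; I handed the job in at 13.7 s and was given no verdict back.

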